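Stopper the parts tray and tip the loose hardware into its corner

TASK

Take the yellow square stopper out of its aluminium parking block and push it fully home in the square hole in the corner of the blue parts tray, while the tray stands on the shelf, and let the stopper go. Then lift the tray by its orange handle well clear of the shelf and tip it, about 30 to 35 degrees, so that the stoppered corner is lowest and both brass banana plugs and both steel nuts slide together into that corner with the stopper still in. Finish holding the tray still like that, do not put it down, and leave the other equipment on the shelf where it is.

Things in the scene. Friction and masses are not known exactly. Their poses are not given: they have to be found in the camera images.
- tray_grip (a point): Centre of the orange handle bar of the blue parts tray; axes are the tray's own. The bar runs along the tray's x, end to end over its middle, 16 mm wide (y) and 26 mm tall, its centre 112 mm above the tray's underside, carried by a steel upright at each end.
- tray_hole (a point): Centre of the mouth of the square hole, at the height of the tray's inner floor, 98 mm to -x and 68 mm to +y of the tray's middle. The hole is 23 mm square, sides along the tray's x and y, edge bevelled 2 mm, and goes through the 20 mm floor.
- tray_corner (a point): The tray's inner corner beside the hole (-x, +y of the tray), where the two walls meet the inner floor: the parts must gather here. Axes are the tray's.
- tray: The loose blue tray; origin at the centre of its underside, z up. 240 mm (x) by 180 mm (y), floor 20 mm thick, walls 5 mm thick and 44 mm high overall, about 0.55 kg (varies). Slick inside: parts begin to slide at about 10 degrees of tilt; 30 to 35 degrees towards the corner, down equally along the tray's -x and +y, gathers them in about 2 s.
- bung_grip (a point): The yellow-handled stopper, at the point to grip: on its axis, 70 mm above its foot and 10 mm below its top; z is up its axis. It is an upright square piece 80 mm tall: brass foot 20 mm square and 18 mm long (the lowest 4 mm only 15 mm wide), brass flange 28 mm square and 5 mm thick, then an 18 mm square yellow stem 57 mm tall; sides along its x and y. 90 g.
- bung_seat (a point): Centre of the underside of the stopper's flange, 18 mm above its foot; fully home, this point meets the mouth of the hole.
- park_top (a point): Centre of the top of the aluminium parking block (64 mm square, 20 mm high, fixed) with a 24 mm square hole in which the stopper stands loosely at the start; axes along its sides.
- banana1_mid (a point): Middle of the first loose brass banana plug, 38 mm long (x), 12 mm thick, 22 g, lying in the tray.
- banana2_mid (a point): Middle of the second loose brass banana plug, 38 mm long (x), 12 mm thick, 22 g, lying in the tray.
- nut1_mid (a point): Middle of the first loose square steel nut, 14 by 14 by 8 mm, 12 g, lying in the tray.
- nut2_mid (a point): Middle of the second loose square steel nut, 14 by 14 by 8 mm, 12 g, lying in the tray.
- gear_mid (a point): Middle of the silver aluminium follow-focus gear, 82 mm across, 28 mm high; leave alone.
- tally_mid (a point): Middle of the black plastic tally box with a red lamp, 70 by 100 by 45 mm; leave alone.
- hood_mid (a point): Middle of the olive rubber monitor hood, 94 by 120 by 74 mm; leave alone.
- tape_mid (a point): Middle of the black tape roll, 90 mm across, 48 mm high; leave alone.
- cleaner_mid (a point): Middle of the green cleaner bottle, 48 mm across, 110 mm high; leave alone.
- bung: The stopper as a whole; origin at the centre of its foot, z up its axis.

How it is judged (in metres and radians):
On the way:
1. the stopper is fully home in the tray's hole and let go, the tray still standing on the shelf (distance between bung_seat and tray_hole below 0.004 m and angle between the z axis of bung_seat and the z axis of tray_hole, either way round below 0.12 rad and height (world z) of tray below 0.006 m and angle between tray_grip's own z axis and vertical below 0.06 rad and contact force between the fingers and bung below 0.3 N), for 0.2 s.
At the end, for the whole second after the job is handed in: Tray held still by the fingers, tilted 20 to 52 degrees, its low inner corner over 40 mm above the shelf; stopper flange within 4 mm of the hole mouth and square to it within 0.12 rad; middles of all four loose parts in the tray within 110 mm of that corner (distance between bung_seat and tray_hole below 0.004 m and angle between the z axis of bung_seat and the z axis of tray_hole, either way round below 0.12 rad and angle between tray_grip's own z axis and vertical between 0.35 and 0.9 rad and height (world z) of tray_corner above 0.04 m and contact force between the fingers and tray above 2 N and linear speed of tray below 0.03 m/s and angular speed of tray below 0.15 rad/s and distance between each of banana1_mid, banana2_mid, nut1_mid, nut2_mid and tray_corner below 0.11 m and z of banana1_mid in the frame of tray_corner between -0.003 and 0.045 m and z of banana2_mid in the frame of tray_corner between -0.003 and 0.045 m and z of nut1_mid in the frame of tray_corner between -0.003 and 0.045 m and z of nut2_mid in the frame of tray_corner between -0.003 and 0.045 m); the arm keeps its last pose, push and grip.
It fails at once if the follow-focus gear is moved by more than 25 mm (distance of gear_mid from where it was at the start of the episode above 0.025 m).
It fails at once if the tally box is moved by more than 25 mm (distance of tally_mid from where it was at the start of the episode above 0.025 m).
It fails at once if the monitor hood is moved by more than 25 mm (distance of hood_mid from where it was at the start of the episode above 0.025 m).
It fails at once if the tape roll is moved by more than 25 mm (distance of tape_mid from where it was at the start of the episode above 0.025 m).
It fails at once if the cleaner bottle is moved by more than 25 mm (distance of cleaner_mid from where it was at the start of the episode above 0.025 m).
It also fails if it takes over 51 s, if anything falls off the work surface, if the arm or the gripper's body presses on something with over 40 N, if the wrist force passes 120 N, or if a joint passes its speed limit or range.

ROBOT

A 6-joint arm with a two-finger parallel gripper is mounted at the origin on the work surface. World frame = base frame: x ahead of the robot, y to its left, z up, the work surface at z = 0. Lengths are in mm, angles in rad, forces in N, time in s.
With the tool pointing down it reaches from about 350 to 875 mm from the base axis. Payload 4.2 kg.
Tool frame: the origin (TCP) lies between the finger pads; the fingertips stand 25 mm ahead of it and the grasp point (between the pads) lies 6 mm ahead of it; z points along the fingers, y is the line along which they close (so a half turn about z gives the same grasp; the last joint's range is limited). The gripper opens to 85 mm and grips with 20 to 120 N. Pads are 22 mm wide; open, the fingers measure 114 mm over their backs; the gripper's body (76 mm by 85 mm) begins 54 mm behind the grasp point. The pads swing forward as they close: fully open they stand 13 mm farther back than shut.
Start: joints at [-0.962, 0.385, 0.008, 0, -1.194, -0.259], TCP at [214.208, -587.124, 256.312] pointing down, gripper open.
Joint ranges: [-3.14, 3.14], [-1.21, 2.06], [-1.07, 1.41], [-3.16, 2.05], [-2.99, -0.16], [-3.1, 3.1]. Speed limits (rad/s): [2.79, 2.79, 3.14, 3.14, 3.14, 3.14].

INTERFACE

Orientations are given as a unit quaternion [x, y, z, w].
In Python, from bench import read_state, get_image, job_done gives the robot as it stands.
- The arm moves only by the tool play_rows, never from a script. Its argument "series" is a list of rows, each a list of 6 numbers: the shift along the world's x, y, z in mm, then the turn, a rotation vector about the world's x, y, z in units of 6 degrees (1.0 is 6 degrees). A call has 1 to 20 rows; each row shifts and turns the commanded pose from where the row before left it; what a row does not reach is not made up. A row lasts 1/12 s, in which the tool goes at most 41.7 mm and 7.16 degrees, less where a joint would pass 70% of its speed; a pose out of reach is approached as far as the arm can. A call is refused whole if a number of a shift passes 41.7 or a number of a turn 1, either way. A call with a gripper value outside its range is refused whole. "gripper" is the opening, from 0 (shut) to 1 (fully open), set as the call begins (left out, the last holds). The fingers move at their own pace and stop on an object; the grip force is fixed at half the most. Time passes only in rows, so rows that do not move let the fingers close. It gives the time, the measured TCP pose, the force, the opening and the grip force at its end, in the units of the state.
- read_state(): the state, without advancing time (a new reading comes with each control period).
- get_image(name): name is "side" or "top"; returns a dict with "image" (420x560x3 uint8, red, green, blue), "fx", "fy", "cx", "cy" (pixels), "eye" and "rotation" of the camera in the world. Camera axes: x right, y down, z forward; pixel columns grow to the right and rows downward; lengths in mm; the calibration is good to about 2 mm. A picture is of the moment at which its call begins. There is no depth.
- job_done(): hands the job in; it is judged then, once.
The state is a dict: "clock": time; "joints": joint angles; "joint_vel": joint speeds; "joint_efforts": joint torques, N m; "position": TCP position; "ee_rot": TCP orientation; "contact_force": force on the tool from outside, world axes, zero at the start; "wrist_torque": the same for the moment, N m; "gripper_width": finger opening in mm; "grasp_force": force on a finger pad.
Only numpy, scipy, OpenCV 4.12 (cv2) and the standard library are available. Lean on these libraries where they do the work, as an engineer would, in place of code of your own. Each camera call takes 0.05 s, during which the arm holds its last target. There are 200 camera calls.

## Working session

There is one attempt and no reset: what is moved stays moved. The work goes in short steps, Python scripts to look and compute and a tool call to move; the robot and the scene stay as the last step left them, time stands still between calls to the robot, and variables do not carry over. Pictures are saved under pics/ and viewed, at most 10 in all, crops included, and the job is handed in when it is done.

Besides the shell and the picture viewer there is one more tool, called after ">>>" by a JSON object that holds its "op" and its "data", one argument or row to a line. play_rows: Moves the arm, as the interface text tells. Its arguments: {"type":"object","properties":{"series":{"type":"array","items":{"type":"array","items":{"type":"number"}}},"gripper":{"type":"number"}},"required":["series"]}

```bash
mkdir -p pics; cat > h.py <<'E'
import numpy as np, cv2
from bench import read_state, get_image, job_done
def snap(n,f=None):
    d=get_image(n)
    if f: cv2.imwrite('pics/'+f,cv2.cvtColor(d['image'],cv2.COLOR_RGB2BGR))
    return d
def ray(d,u,v):
    R=np.array(d['rotation']).reshape(3,3); r=R@np.array([(u-d['cx'])/d['fx'],(v-d['cy'])/d['fy'],1]); return np.array(d['eye']),r/np.linalg.norm(r)
def onz(d,u,v,z):
    e,r=ray(d,u,v); return e+r*(z-e[2])/r[2]
def proj(d,p):
    R=np.array(d['rotation']).reshape(3,3); c=R.T@(np.array(p)-np.array(d['eye'])); return d['fx']*c[0]/c[2]+d['cx'],d['fy']*c[1]/c[2]+d['cy']
E
python3 - <<'E'
from h import *
for n in('top','side'):
    d=snap(n,n+'0.png'); print(n,d['fx'],d['cx'],d['cy'],np.round(d['eye']),np.round(d['rotation'],3).tolist())
print(read_state())
E
```

```text
top 386.3294064884679 279.75745392812274 206.41156816552117 [ 373.   -4. 1197.] [0.71, -0.699, 0.056, -0.061]
side 402.2676204960546 279.99672068571596 210.29410638015227 [-17. 837. 847.] [-0.27, 0.85, -0.433, 0.127]
{'clock': 0.1, 'joints': array([-9.62413785e-01,  3.85472334e-01,  6.75881592e-03, -4.66291397e-04,
       -1.19402802e+00, -2.58592774e-01]), 'joint_vel': array([ 0.00073159, -0.00035061,  0.00342385,  0.00092114,  0.00071473,
        0.00234704]), 'joint_efforts': array([-5.34542669e-04, -3.93320954e+01,  1.88931388e+01,  4.19799730e+00,
       -2.60286950e-03,  5.53725556e-06]), 'position': array([ 214.03971239, -586.68947318,  255.32928126]), 'ee_rot': array([-1.73919861e-01,  9.84759305e-01,  9.73672526e-04, -2.11867282e-04]), 'contact_force': array([ 0.29276111,  0.48836242, -0.06559768]), 'wrist_torque': array([ 0.00927053,  0.06228288, -0.04099591]), 'grasp_force': 0.0, 'gripper_width': 85.41664485673638}
```

View pics/top0.png

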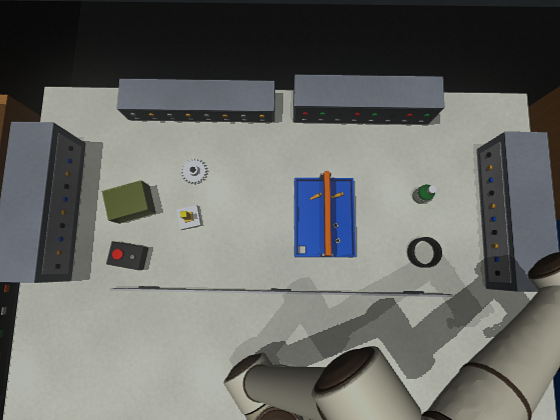

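View pics/side0.png

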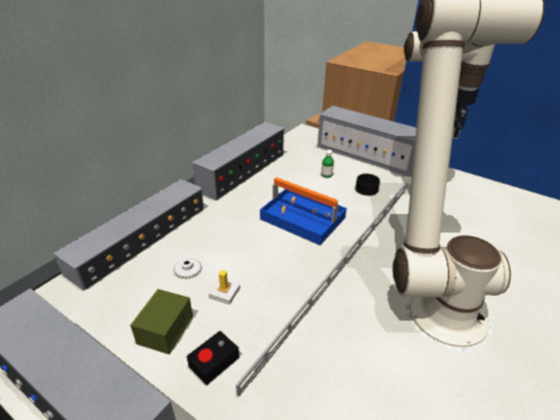

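Top view: tray about (325,218) with its hole at (302,250) lower-left (−x,+y), so yaw is about 0. The stopper stands in its block at (188,216), with the gear at (194,171), hood at (130,200) and tally box at (128,255) around it. Side view: stopper at (223,282), tray at (303,215).

```bash
sed -i 's/^def snap/from scipy.spatial.transform import Rotation as Ro\ndef snap/; s/np.array(d\[.rotation.\]).reshape(3,3)/Ro.from_quat(d["rotation"]).as_matrix()/' h.py
cat >> h.py <<'E'
def mask(d,lo,hi,roi=None,open_=0):
    m=cv2.inRange(cv2.cvtColor(d['image'],cv2.COLOR_RGB2HSV),lo,hi)
    if roi: k=np.zeros_like(m); k[roi[1]:roi[3],roi[0]:roi[2]]=255; m&=k
    return m
def rect(m):
    c=max(cv2.findContours(m,cv2.RETR_EXTERNAL,cv2.CHAIN_APPROX_NONE)[0],key=cv2.contourArea); return c[:,0,:].astype(float)
def wrect(d,m,z):
    # contour -> world plane -> min area rect
    w=np.array([onz(d,u,v,z)[:2] for u,v in rect(m)],np.float32); return cv2.minAreaRect(w)
def tri(d1,p1,d2,p2):
    (a,r),(b,s)=ray(d1,*p1),ray(d2,*p2); t=np.linalg.lstsq(np.c_[r,-s],b-a,rcond=None)[0]; P,Q=a+r*t[0],b+s*t[1]; return (P+Q)/2,np.linalg.norm(P-Q)
E
python3 - <<'E'
from h import *
d=snap('top');s=snap('side')
print('tray44',wrect(d,mask(d,(105,150,60),(130,255,255),(280,160,370,270)),44))
print('bar125',wrect(d,mask(d,(5,180,120),(17,255,255),(280,160,370,270)),125))
print('block20',wrect(d,cv2.morphologyEx(mask(d,(0,0,225),(180,40,255),(170,195,210,240)),cv2.MORPH_CLOSE,np.ones((9,9))),20))
for n,i,roi in(('t',d,(170,195,210,240)),('s',s,(205,260,245,305))):
    m=mask(i,(18,120,80),(35,255,255),roi); ys,xs=np.nonzero(m); print('yel',n,len(xs),xs.min(),xs.max(),ys.min(),ys.max())
def big(a,sc=5): return cv2.resize(cv2.cvtColor(a,cv2.COLOR_RGB2BGR),None,fx=sc,fy=sc,interpolation=cv2.INTER_CUBIC)
a=big(d['image'][195:240,165:215],7); b=big(s['image'][260:305,203:253],7); c=big(d['image'][165:265,285:365],3.5); e=big(s['image'][170:250,255:355],3.5)
cv=np.zeros((600,800,3),np.uint8)
cv[:315,:350]=a; cv[:c.shape[0],360:360+c.shape[1]]=c; cv[318:318+280,:350]=e; cv[:0]=0
x=cv2.resize(b,(120,108)); cv[360:468,660:780]=x
cv2.imwrite('pics/c1.png',cv); cv2.imwrite('pics/c2.png',b)
E
```

```text
tray44 ((535.548583984375, -83.17182922363281), (237.46156311035156, 84.91816711425781), 0.5970032811164856)
bar125 ((536.6171875, -127.90643310546875), (238.1304168701172, 14.719178199768066), 0.6462833285331726)Traceback (most recent call last):
  File "<stdin>", line 5, in <module>
  File "h.py", line 22, in wrect
    w=np.array([onz(d,u,v,z)[:2] for u,v in rect(m)],np.float32); return cv2.minAreaRect(w)
                                            ~~~~^^^
  File "h.py", line 19, in rect
    c=max(cv2.findContours(m,cv2.RETR_EXTERNAL,cv2.CHAIN_APPROX_NONE)[0],key=cv2.contourArea); return c[:,0,:].astype(float)
ValueError: max() iterable argument is empty
```

```bash

python3 - <<'E'
from h import *
d=snap('top');s=snap('side')
m=cv2.morphologyEx(mask(d,(105,120,50),(130,255,255),(285,160,365,270)),cv2.MORPH_CLOSE,np.ones((15,15)))
print('tray44',wrect(d,m,44))
m=mask(d,(0,0,150),(180,60,255),(296,240,310,258)); ys,xs=np.nonzero(m); print('hole',xs.mean(),ys.mean(),len(xs),onz(d,xs.mean(),ys.mean(),10))
print(d['image'][217,165:215,:].tolist())
for n,i,roi in(('t',d,(170,195,210,240)),('s',s,(205,260,245,305))):
    m=mask(i,(18,120,80),(35,255,255),roi); ys,xs=np.nonzero(m); print('yel',n,len(xs),xs.min(),xs.max(),ys.min(),ys.max())
def big(a,sc=5): return cv2.resize(cv2.cvtColor(a,cv2.COLOR_RGB2BGR),None,fx=sc,fy=sc,interpolation=cv2.INTER_CUBIC)
a=big(d['image'][195:240,165:215],7); b=big(s['image'][260:305,203:253],7); c=big(d['image'][170:262,285:365],3); e=big(s['image'][170:250,255:355],3.5)
cv=np.zeros((600,800,3),np.uint8)
for im,x,y in((a,0,0),(b,0,318 if 0 else 285),(c,360,0),(e,360,300)):
    h=min(im.shape[0],600-y); cv[y:y+h,x:x+im.shape[1]]=im[:h]
cv2.imwrite('pics/c1.png',cv)
E
```

```text
tray44 ((536.2969970703125, -129.33761596679688), (237.56103515625, 177.84298706054688), 0.7374223470687866)
hole 302.0 249.5 30 [437.74683649 -64.2534805   10.        ]
[[171, 173, 163], [172, 174, 164], [171, 174, 163], [170, 173, 163], [171, 173, 163], [171, 174, 163], [171, 173, 163], [170, 173, 163], [170, 172, 164], [171, 172, 163], [171, 173, 164], [170, 172, 161], [172, 175, 170], [175, 178, 181], [177, 180, 186], [142, 146, 156], [141, 122, 74], [113, 91, 34], [72, 60, 38], [60, 53, 39], [67, 59, 41], [72, 64, 41], [74, 66, 41], [73, 64, 41], [68, 62, 41], [71, 64, 42], [110, 86, 46], [96, 75, 42], [110, 108, 106], [118, 118, 119], [117, 115, 117], [114, 113, 112], [165, 168, 170], [185, 189, 192], [102, 104, 105], [100, 102, 94], [108, 110, 103], [163, 165, 155], [175, 178, 168], [173, 176, 166], [173, 175, 166], [176, 177, 168], [175, 176, 166], [177, 179, 168], [176, 178, 167], [175, 177, 167], [173, 176, 166], [173, 175, 166], [173, 176, 166], [175, 176, 167]]
yel t 75 180 192 211 221
yel s 162 218 229 270 291
```

View pics/c1.png

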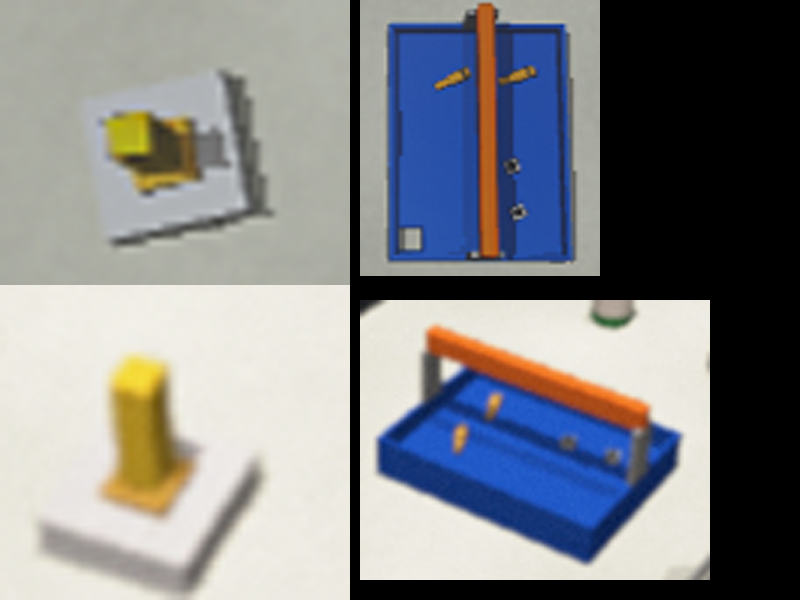

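Crops: stopper top centre is at crop (131,134), i.e. top pixel (183.2,213.6). Block top centre is at crop (166,156), i.e. (188.2,216.8), with its edge turned about 10° ccw. Both plugs and both nuts lie in the tray away from the hole.

```bash

python3 - <<'E'
from h import *
d=snap('top');s=snap('side')
pt=lambda x,y:((x+.5)/7+165-.5,(y+.5)/7+195-.5)
ps=lambda x,y:((x+.5)/7+203-.5,(y-285+.5)/7+260-.5)
T=np.array([onz(d,*pt(*p),80+2) for p in((107,118),(150,112),(153,152),(113,155))]);
B=np.array([onz(d,*pt(*p),20) for p in((81,101),(222,72),(247,207),(113,243))])
for Q in(T,B):
    e=np.diff(np.r_[Q,Q[:1]],axis=0)[:,:2]; print(Q.mean(0),np.hypot(*e.T),np.degrees(np.arctan2(e[:,1],e[:,0]))%90)
print('tri',tri(d,pt(131,134),s,ps(140,374)))
print('barside')
E
```

```text
[532.00524323 286.88949959  82.        ] [18.06406081 16.98325745 16.69182808 15.92047288] [ 8.98812597  7.47729517  5.25827895 12.44445413]
[531.68177147 287.11104416  20.        ] [63.19939992 61.46907731 60.28065071 65.14189991] [12.76977508 13.27957194 16.1718951  15.91303532]
tri (array([532.47413975, 287.76075297,  77.68405622]), np.float64(0.5621563993589657))
barside
```

>>> {"op": "play_rows", "data": {
  "series": [
    [12,34,0,0,0,0.52],
    [12,34,0,0,0,0.52],
    [12,34,0,0,0,0.52],
    [12,34,0,0,0,0.52],
    [12,34,0,0,0,0.52],
    [12,34,0,0,0,0.52],
    [12,34,0,0,0,0.52],
    [12,34,0,0,0,0.52],
    [12,34,0,0,0,0.52],
    [12,34,0,0,0,0.52],
    [12,34,0,0,0,0.52],
    [12,34,0,0,0,0.52],
    [12,34,0,0,0,0.52],
    [12,34,0,0,0,0.52],
    [12,34,0,0,0,0.52],
    [12,34,0,0,0,0.52],
    [12,34,0,0,0,0.52],
    [12,34,0,0,0,0.52],
    [12,34,0,0,0,0.52],
    [12,34,0,0,0,0.52]
  ],
  "gripper": 1
}}

```text
clock: 2.07
position: [454.4, 94.8, 256.7]
ee_rot: [-0.66, 0.751, -0.0, 0.0]
contact_force: [0.6, -0.3, -0.2]
gripper_width: 85.4
grasp_force: 0.0
```

>>> {"op": "play_rows", "data": {
  "series": [
    [13,32,-15,0,0,0.52],
    [13,32,-15,0,0,0.52],
    [13,32,-15,0,0,0.52],
    [13,32,-15,0,0,0.52],
    [13,32,-15,0,0,0.52],
    [13,32,-10,0,0,0.33],
    [0,0,0,0,0,0],
    [0,0,0,0,0,0],
    [0,0,0,0,0,0]
  ]
}}

```text
clock: 2.82
position: [531.9, 284.6, 171.2]
ee_rot: [0.766, -0.643, -0.0, 0.0]
contact_force: [0.1, -0.6, 0.2]
gripper_width: 85.3
grasp_force: 0.0
```

```bash
cat >> h.py <<'E'
def st():
    s=read_state(); R=Ro.from_quat(s['ee_rot']).as_matrix(); print('t%.2f'%s['clock'],'pos',s['position'].round(1),'z',R[:,2].round(3),'yawclose %.2f'%(np.degrees(np.arctan2(R[1,1],R[0,1]))%180),'F',s['contact_force'].round(1),'w',round(float(s['gripper_width']),1),'g',s['grasp_force'],'j',s['joints'].round(2)); return s
E
python3 - <<'E'
from h import *
st()
E
```

```text
t2.82 pos [531.9 284.6 171.2] z [-0.001 -0.001 -1.   ] yawclose 10.02 F [ 0.1 -0.6  0.2] w 85.3 g 0.0 j [ 0.76  0.42 -0.16 -0.   -0.99 -0.58]
```

>>> {"op": "play_rows", "data": {
  "series": [
    [0,2.5,-20,0,0,0],
    [0,0,-25,0,0,0],
    [0,0,-25,0,0,0],
    [0,0,-15,0,0,0],
    [0,0,-10,0,0,0],
    [0,0,0,0,0,0]
  ]
}}

```text
clock: 3.32
position: [531.3, 285.7, 75.2]
ee_rot: [0.766, -0.643, -0.0, 0.002]
contact_force: [-0.1, -0.6, -0.0]
gripper_width: 85.6
grasp_force: 0.0
```

>>> {"op": "play_rows", "data": {
  "series": [
    [0,0,0,0,0,0],
    [0,0,0,0,0,0],
    [0,0,0,0,0,0],
    [0,0,0,0,0,0],
    [0,0,0,0,0,0],
    [0,0,0,0,0,0],
    [0,0,0,0,0,0],
    [0,0,0,0,0,0],
    [0,0,0,0,0,0],
    [0,0,0,0,0,0]
  ],
  "gripper": 0
}}

```text
clock: 4.15
position: [532.3, 287.6, 76.8]
ee_rot: [0.766, -0.643, 0.0, -0.0]
contact_force: [-2.4, -1.2, 5.1]
gripper_width: 17.2
grasp_force: 62.4
```

```bash
python3 - <<'E'
from h import *
st()
d=snap('side');d2=snap('top')
def big(a,sc=5): return cv2.resize(cv2.cvtColor(a,cv2.COLOR_RGB2BGR),None,fx=sc,fy=sc,interpolation=cv2.INTER_CUBIC)
cv2.imwrite('pics/g1.png',np.hstack([big(d['image'][220:310,180:260]),big(d2['image'][190:280,150:230])]))
E
```

```text
t4.15 pos [532.3 287.6  76.8] z [ 0.  0. -1.] yawclose 10.04 F [-2.4 -1.2  5.1] w 17.2 g 62.36945629119873 j [ 0.76  0.53 -0.26  0.   -0.78 -0.59]
```

View pics/g1.png

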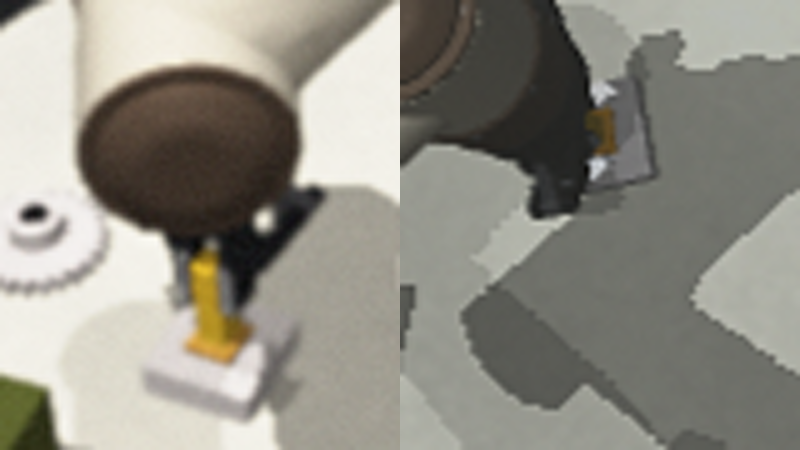

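Stopper gripped (17.2 mm, 62 N). Next I lift it and carry it above the hole at about (437.5, −63.2).

>>> {"op": "play_rows", "data": {
  "series": [
    [0,0,10,0,0,0],
    [0,0,20,0,0,0],
    [0,0,25,0,0,0],
    [0,0,25,0,0,0],
    [0,0,20,0,0,0],
    [-8,-29,0,0,0,-0.13],
    [-8,-29,0,0,0,-0.13],
    [-8,-29,0,0,0,-0.13],
    [-8,-29,0,0,0,-0.13],
    [-8,-29,0,0,0,-0.13],
    [-8,-29,0,0,0,-0.13],
    [-8,-29,0,0,0,-0.13],
    [-8,-29,0,0,0,-0.13],
    [-8,-29,0,0,0,-0.13],
    [-8,-29,0,0,0,-0.13],
    [-8,-29,0,0,0,-0.13],
    [-7,-31,0,0,0,-0.13],
    [0,0,0,0,0,0],
    [0,0,0,0,0,0],
    [0,0,0,0,0,0]
  ]
}}

```text
clock: 5.92
position: [437.4, -62.6, 176.4]
ee_rot: [0.711, -0.703, 0.0, -0.0]
contact_force: [-0.8, 0.1, -1.2]
gripper_width: 17.1
grasp_force: 61.8
```

```bash
python3 - <<'E'
from h import *
st()
d=snap('side');d2=snap('top')
u,v=proj(d,(437.5,-63,60));a,b=proj(d2,(437.5,-63,60));print(u,v,a,b)
def big(a,sc=5): return cv2.resize(cv2.cvtColor(a,cv2.COLOR_RGB2BGR),None,fx=sc,fy=sc,interpolation=cv2.INTER_CUBIC)
u,v,a,b=map(int,(u,v,a,b));print(u,v,a,b)
cv2.imwrite('pics/g2.png',np.hstack([big(d['image'][v-60:v+60,u-40:u+40]),big(d2['image'][b-60:b+60,a-40:a+40])]))
E
```

```text
t5.92 pos [437.4 -62.6 176.4] z [ 0.001  0.    -1.   ] yawclose 0.63 F [-0.8  0.1 -1.2] w 17.1 g 61.797319650650024 j [ 0.23  0.16 -0.54 -0.   -0.88 -0.22]
319.29072727359573 224.2749490305296 302.4422468062396 248.65392946957826
319 224 302 248
```

View pics/g2.png

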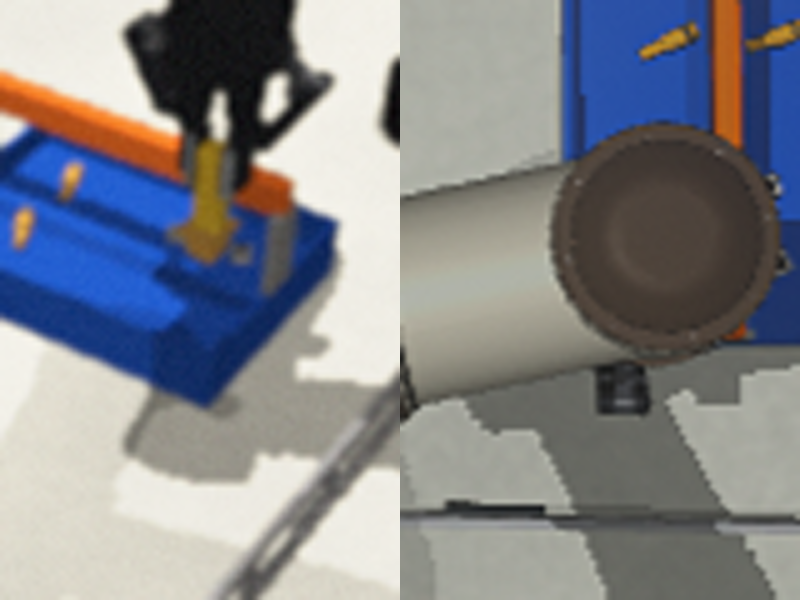

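Stopper held upright over the hole area. Side view: flange at about (319,212), handle and parts untouched. Next is the descent.

>>> {"op": "play_rows", "data": {
  "series": [
    [0,-0.5,-20,0,0,0],
    [0,0,-25,0,0,0],
    [0,0,-20,0,0,0],
    [0,0,-10,0,0,0],
    [0,0,-4,0,0,0],
    [0,0,-4,0,0,0],
    [0,0,-2,0,0,0],
    [0,0,0,0,0,0],
    [0,0,0,0,0,0]
  ]
}}

```text
clock: 6.77
position: [437.8, -62.8, 91.9]
ee_rot: [0.711, -0.703, 0.0, -0.001]
contact_force: [0.1, -0.3, -0.7]
gripper_width: 17.2
grasp_force: 61.8
```

```bash
python3 - <<'E'
from h import *
st()
E
```

```text
t6.77 pos [437.8 -62.8  91.9] z [ 0.001  0.    -1.   ] yawclose 0.69 F [ 0.1 -0.3 -0.7] w 17.2 g 61.7699933052063 j [ 0.23  0.29 -0.64  0.   -0.64 -0.22]
```

The foot is 3 mm inside with no force, so I keep pushing down.

>>> {"op": "play_rows", "data": {
  "series": [
    [0,0,-2,0,0,0],
    [0,0,-2,0,0,0],
    [0,0,-2,0,0,0],
    [0,0,-2,0,0,0],
    [0,0,0,0,0,0]
  ]
}}

```text
clock: 7.18
position: [436.9, -63.2, 82.9]
ee_rot: [0.711, -0.703, -0.0, 0.0]
contact_force: [-0.5, 0.4, -0.5]
gripper_width: 17.0
grasp_force: 61.8
```

>>> {"op": "play_rows", "data": {
  "series": [
    [0,0,-2,0,0,0],
    [0,0,-2,0,0,0],
    [0,0,-2,0,0,0],
    [0,0,-1,0,0,0],
    [0,0,-1,0,0,0],
    [0,0,0,0,0,0],
    [0,0,0,0,0,0]
  ]
}}

```text
clock: 7.77
position: [437.4, -63.2, 76.7]
ee_rot: [0.712, -0.703, 0.0, 0.0]
contact_force: [-4.5, -0.2, 13.0]
gripper_width: 17.0
grasp_force: 63.8
```

>>> {"op": "play_rows", "data": {
  "series": [
    [0,0,0,0,0,0],
    [0,0,0,0,0,0],
    [0,0,0,0,0,0],
    [0,0,0,0,0,0],
    [0,0,0,0,0,0],
    [0,0,0,0,0,0],
    [0,0,0,0,0,0]
  ],
  "gripper": 1
}}

```text
clock: 8.35
position: [437.2, -63.1, 75.2]
ee_rot: [0.711, -0.703, -0.0, 0.0]
contact_force: [0.3, -0.9, -0.4]
gripper_width: 85.3
grasp_force: 0.0
```

>>> {"op": "play_rows", "data": {
  "series": [
    [0,0,10,0,0,0],
    [0,0,20,0,0,0],
    [0,0,30,0,0,0],
    [0,0,40,0,0,0],
    [0,0,40,0,0,0],
    [-20,30,40,0,0,0],
    [-20,40,0,0,0,0],
    [0,40,0,0,0,0],
    [0,40,0,0,0,0],
    [0,30,0,0,0,0],
    [0,0,0,0,0,0],
    [0,0,0,0,0,0]
  ]
}}

```text
clock: 9.35
position: [402.8, 108.6, 246.1]
ee_rot: [0.712, -0.702, -0.0, 0.0]
contact_force: [-0.5, 0.3, -0.7]
gripper_width: 85.6
grasp_force: 0.0
```

```bash
python3 - <<'E'
from h import *
st()
d=snap('side');d2=snap('top')
m=mask(d2,(5,180,120),(17,255,255),(280,160,370,270)); print('bar125',wrect(d2,m,125))
m=cv2.morphologyEx(mask(d2,(105,120,50),(130,255,255),(285,160,365,270)),cv2.MORPH_CLOSE,np.ones((15,15))); print('tray44',wrect(d2,m,44))
for n,i,roi in(('t',d2,(290,225,320,262)),('s',d,(290,180,345,245))):
    m=mask(i,(18,120,60),(35,255,255),roi); ys,xs=np.nonzero(m); print('yel',n,len(xs),xs.min(),xs.max(),ys.min(),ys.max())
def big(a,sc=5): return cv2.resize(cv2.cvtColor(a,cv2.COLOR_RGB2BGR),None,fx=sc,fy=sc,interpolation=cv2.INTER_CUBIC)
cv2.imwrite('pics/g3.png',np.hstack([big(d['image'][165:265,280:360]),big(d2['image'][165:265,285:365])]))
E
```

```text
t9.35 pos [402.8 108.6 246.1] z [-0. -0. -1.] yawclose 0.84 F [-0.5  0.3 -0.7] w 85.6 g 0.0 j [ 0.66  0.03 -0.48 -0.   -1.06 -0.64]
bar125 ((536.6171875, -127.90643310546875), (238.1304168701172, 14.719178199768066), 0.6462833285331726)
tray44 ((536.2969970703125, -129.33761596679688), (237.56103515625, 177.84298706054688), 0.7374223470687866)
yel t 68 298 305 245 253
yel s 81 291 322 198 232
```

View pics/g3.png

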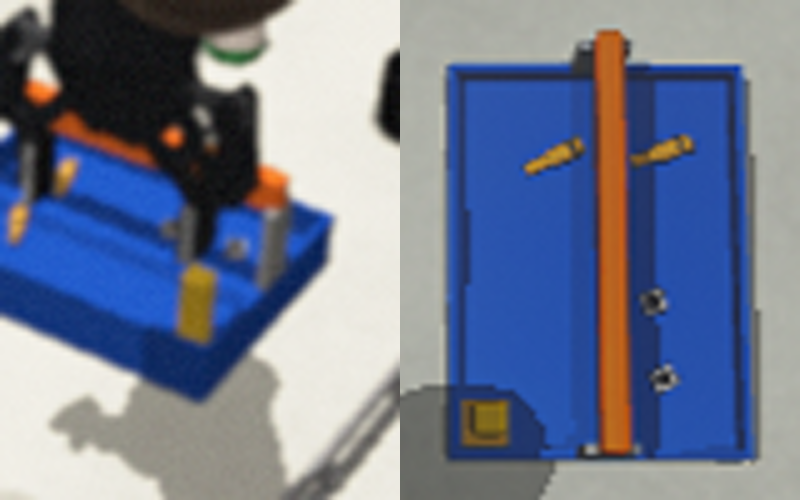

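Stopper standing seated in the hole: flange at about (302,249) in the top view, tray unmoved, parts in place. Next is the handle grip, with fingers closing along y at (536.5, −129.3).

>>> {"op": "play_rows", "data": {
  "series": [
    [7,-12,-2,0,0,0.83],
    [7,-13,-2,0,0,0.83],
    [7,-13,-2,0,0,0.83],
    [7,-13,-2,0,0,0.83],
    [7,-13,-2,0,0,0.83],
    [7,-13,-2,0,0,0.83],
    [7,-13,-2,0,0,0.83],
    [7,-13,-2,0,0,0.83],
    [7,-13,-2,0,0,0.83],
    [8,-13,-2,0,0,0.83],
    [8,-13,-2,0,0,0.83],
    [8,-13,-2,0,0,0.83],
    [8,-13,-2,0,0,0.83],
    [8,-13,-2,0,0,0.83],
    [8,-14,-2,0,0,0.83],
    [8,-14,-2,0,0,0.83],
    [8,-14,-2,0,0,0.83],
    [8,-15,-2,0,0,0.83],
    [0,0,0,0,0,0],
    [0,0,0,0,0,0]
  ]
}}

```text
clock: 11.12
position: [537.4, -132.4, 209.6]
ee_rot: [1.0, 0.0, -0.001, -0.0]
contact_force: [-0.4, -0.2, 0.8]
gripper_width: 85.4
grasp_force: 0.0
```

```bash
python3 - <<'E'
from h import *
st()
E
```

```text
t11.12 pos [ 537.4 -132.4  209.6] z [-0.002  0.    -1.   ] yawclose 90.01 F [-0.4 -0.2  0.8] w 85.4 g 0.0 j [ 0.05  0.3  -0.24 -0.   -1.03  1.52]
```

>>> {"op": "play_rows", "data": {
  "series": [
    [-1,3,-20,0,0,0.1],
    [0,0,-25,0,0,0],
    [0,0,-25,0,0,0],
    [0,0,-15,0,0,0],
    [0,0,-7,0,0,0],
    [0,0,0,0,0,0]
  ]
}}

```text
clock: 11.62
position: [535.7, -127.6, 116.9]
ee_rot: [1.0, 0.007, -0.002, -0.0]
contact_force: [0.3, 0.6, -1.2]
gripper_width: 85.5
grasp_force: 0.0
```

>>> {"op": "play_rows", "data": {
  "series": [
    [0,0,0,0,0,0],
    [0,0,0,0,0,0],
    [0,0,0,0,0,0],
    [0,0,0,0,0,0],
    [0,0,0,0,0,0],
    [0,0,0,0,0,0],
    [0,0,0,0,0,0],
    [0,0,0,0,0,0],
    [0,0,0,0,0,0],
    [0,0,0,0,0,0]
  ],
  "gripper": 0
}}

```text
clock: 12.45
position: [537.5, -127.8, 119.0]
ee_rot: [1.0, 0.008, 0.001, 0.0]
contact_force: [-1.0, -0.3, 6.4]
gripper_width: 15.0
grasp_force: 60.5
```

>>> {"op": "play_rows", "data": {
  "series": [
    [0,0,5,0,0,0],
    [0,0,10,0,0,0],
    [0,0,10,0,0,0],
    [0,0,10,0,0,0],
    [0,0,10,0,0,0],
    [0,0,10,0,0,0],
    [0,0,10,0,0,0],
    [0,0,10,0,0,0],
    [0,0,10,0,0,0],
    [0,0,5,0,0,0],
    [0,0,0,0,0,0],
    [0,0,0,0,0,0]
  ]
}}

```text
clock: 13.45
position: [537.0, -127.5, 208.4]
ee_rot: [1.0, 0.008, 0.0, -0.0]
contact_force: [0.3, -0.2, -9.6]
gripper_width: 15.1
grasp_force: 58.9
```

```bash
python3 - <<'E'
from h import *
st()
d=snap('side')
u,v=map(int,proj(d,(536,-129,120)))
cv2.imwrite('pics/g4.png',cv2.resize(cv2.cvtColor(d['image'][v-80:v+70,u-90:u+90],cv2.COLOR_RGB2BGR),None,fx=4,fy=4))
E
```

```text
t13.45 pos [ 537.  -127.5  208.4] z [ 0.  0. -1.] yawclose 90.89 F [ 0.3 -0.2 -9.6] w 15.1 g 58.922168612480164 j [ 0.06  0.3  -0.24 -0.   -1.02  1.53]
```

View pics/g4.png

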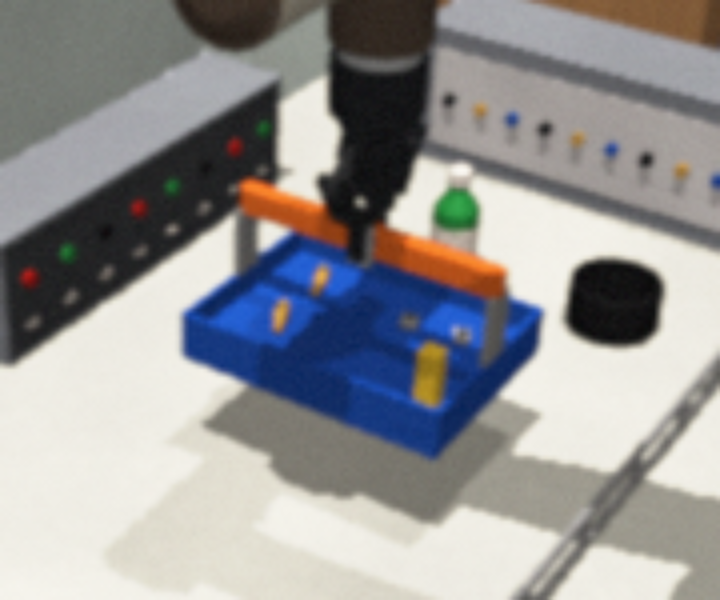

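Tray hangs level with the stopper in: side-view crop shows the stopper at (430,372), parts still in the tray. Next: raise 100 mm, then tilt 33° about (−1,−1).

>>> {"op": "play_rows", "data": {
  "series": [
    [0,0,15,0,0,0],
    [0,0,25,0,0,0],
    [0,0,25,0,0,0],
    [0,0,25,0,0,0],
    [0,0,10,-0.12,-0.12,0],
    [0,0,0,-0.24,-0.24,0],
    [0,0,0,-0.24,-0.24,0],
    [0,0,0,-0.24,-0.24,0],
    [0,0,0,-0.24,-0.24,0],
    [0,0,0,-0.24,-0.24,0],
    [0,0,0,-0.24,-0.24,0],
    [0,0,0,-0.24,-0.24,0],
    [0,0,0,-0.24,-0.24,0],
    [0,0,0,-0.24,-0.24,0],
    [0,0,0,-0.24,-0.24,0],
    [0,0,0,-0.24,-0.24,0],
    [0,0,0,-0.24,-0.24,0],
    [0,0,0,-0.24,-0.24,0],
    [0,0,0,-0.24,-0.24,0],
    [0,0,0,-0.24,-0.24,0]
  ]
}}

```text
clock: 15.17
position: [535.5, -127.3, 305.6]
ee_rot: [0.963, 0.008, 0.189, 0.194]
contact_force: [1.0, -0.9, -8.2]
gripper_width: 15.2
grasp_force: 59.8
```

>>> {"op": "play_rows", "data": {
  "series": [
    [0,0,0,-0.24,-0.24,0],
    [0,0,0,-0.12,-0.12,0],
    [0,0,0,0,0,0],
    [0,0,0,0,0,0],
    [0,0,0,0,0,0],
    [0,0,0,0,0,0],
    [0,0,0,0,0,0],
    [0,0,0,0,0,0],
    [0,0,0,0,0,0],
    [0,0,0,0,0,0],
    [0,0,0,0,0,0],
    [0,0,0,0,0,0],
    [0,0,0,0,0,0],
    [0,0,0,0,0,0],
    [0,0,0,0,0,0],
    [0,0,0,0,0,0],
    [0,0,0,0,0,0],
    [0,0,0,0,0,0],
    [0,0,0,0,0,0],
    [0,0,0,0,0,0]
  ]
}}

```text
clock: 16.83
position: [537.1, -127.6, 308.3]
ee_rot: [0.955, 0.008, 0.209, 0.212]
contact_force: [0.7, 0.4, -8.4]
gripper_width: 15.0
grasp_force: 59.8
```

>>> {"op": "play_rows", "data": {
  "series": [
    [0,0,0,0,0,0],
    [0,0,0,0,0,0],
    [0,0,0,0,0,0],
    [0,0,0,0,0,0],
    [0,0,0,0,0,0],
    [0,0,0,0,0,0],
    [0,0,0,0,0,0],
    [0,0,0,0,0,0],
    [0,0,0,0,0,0],
    [0,0,0,0,0,0],
    [0,0,0,0,0,0],
    [0,0,0,0,0,0]
  ]
}}

```text
clock: 17.83
position: [537.1, -127.6, 308.3]
ee_rot: [0.955, 0.008, 0.209, 0.212]
contact_force: [0.1, -0.2, -8.8]
gripper_width: 15.1
grasp_force: 59.8
```

```bash
python3 - <<'E'
from h import *
s=st(); print('tilt',np.degrees(np.arccos(-Ro.from_quat(s['ee_rot']).as_matrix()[2,2])))
d=snap('side');d2=snap('top')
def big(a,sc=5): return cv2.resize(cv2.cvtColor(a,cv2.COLOR_RGB2BGR),None,fx=sc,fy=sc,interpolation=cv2.INTER_CUBIC)
u,v=map(int,proj(d,(490,-90,220)));a,b=map(int,proj(d2,(500,-100,220)))
cv2.imwrite('pics/g5.png',np.hstack([big(d['image'][v-60:v+60,u-40:u+40]),big(d2['image'][b-60:b+60,a-40:a+40])]))
E
```

```text
t17.83 pos [ 537.1 -127.6  308.3] z [ 0.402 -0.402 -0.823] yawclose 85.34 F [ 0.1 -0.2 -8.8] w 15.1 g 59.82980132102966 j [ 0.2   0.04 -0.7   0.87 -0.67  0.73]
tilt 34.620709544282015
```

View pics/g5.png

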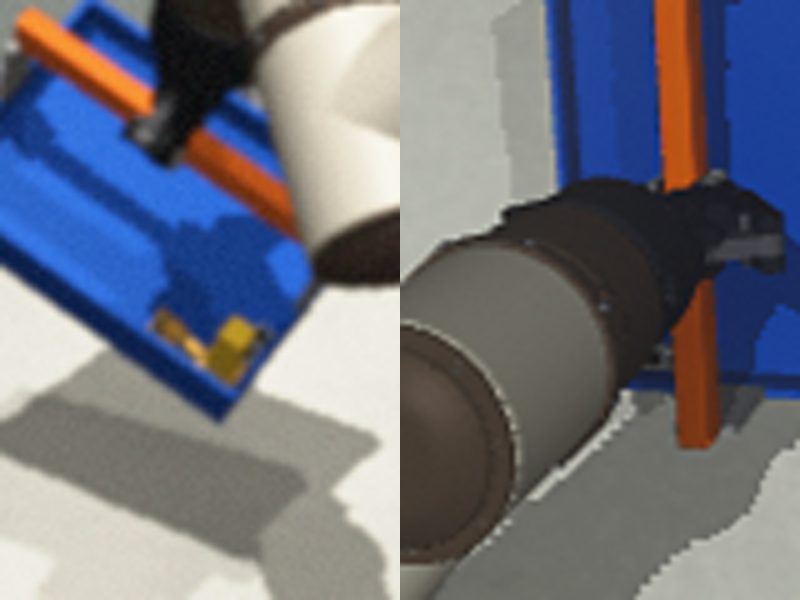

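The tray tilts with the stopper in at crop (233,345), a plug at (180,335) and something dark at (262,335). I'll zoom in to count the parts.

```bash
python3 - <<'E'
from h import *
d=snap('side'); u,v=map(int,proj(d,(490,-90,220))); print(u,v)
a=d['image'][v-5:v+30,u-20:u+27]
cv2.imwrite('pics/g6.png',cv2.resize(cv2.cvtColor(a,cv2.COLOR_RGB2BGR),None,fx=16,fy=16,interpolation=cv2.INTER_CUBIC))
E
```

```text
312 172
```

View pics/g6.png

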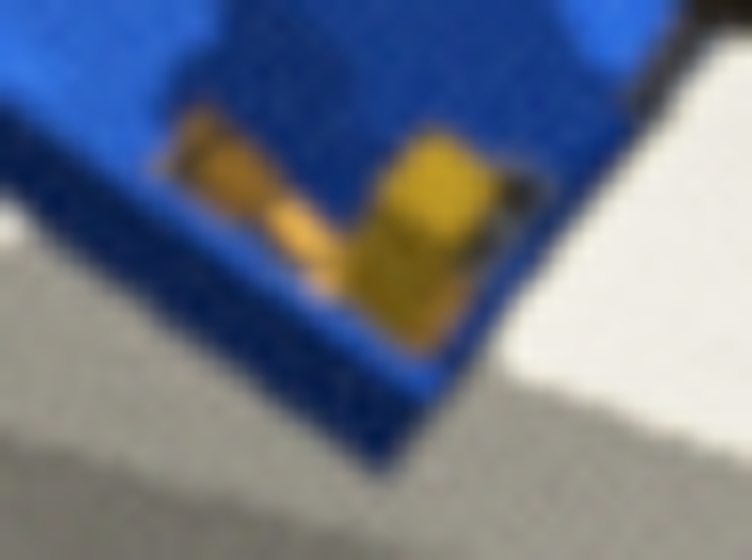

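Zoom: stopper in; brass spans about (165,105)–(345,295), longer than one plug, and dark nuts are by the −x wall at (520,190) and (480,240). I'll tilt a little more for a moment to see past the wall and confirm.

>>> {"op": "play_rows", "data": {
  "series": [
    [0,0,0,-0.1,-0.1,0],
    [0,0,0,-0.2,-0.2,0],
    [0,0,0,-0.2,-0.2,0],
    [0,0,0,-0.2,-0.2,0],
    [0,0,0,-0.2,-0.2,0],
    [0,0,0,-0.2,-0.2,0],
    [0,0,0,-0.1,-0.1,0],
    [0,0,0,0,0,0],
    [0,0,0,0,0,0],
    [0,0,0,0,0,0],
    [0,0,0,0,0,0],
    [0,0,0,0,0,0]
  ]
}}

```text
clock: 18.98
position: [537.4, -127.3, 308.4]
ee_rot: [0.925, 0.007, 0.268, 0.271]
contact_force: [0.1, 0.6, -8.3]
gripper_width: 15.3
grasp_force: 60.0
```

```bash
python3 - <<'E'
from h import *
s=st(); print('tilt',np.degrees(np.arccos(-Ro.from_quat(s['ee_rot']).as_matrix()[2,2])))
f=[snap('side') for _ in range(6)]; d=f[0]; a=np.mean([x['image'] for x in f],0).astype(np.uint8)[135:215,270:370]
cv2.imwrite('pics/g7.png',cv2.resize(cv2.cvtColor(a,cv2.COLOR_RGB2BGR),None,fx=7.5,fy=7.5,interpolation=cv2.INTER_CUBIC))
E
```

```text
t18.98 pos [ 537.4 -127.3  308.4] z [ 0.499 -0.498 -0.71 ] yawclose 81.24 F [ 0.1  0.6 -8.3] w 15.3 g 60.01239001750946 j [ 0.1   0.02 -0.86  1.37 -0.59  0.33]
tilt 44.79714630335943
```

View pics/g7.png

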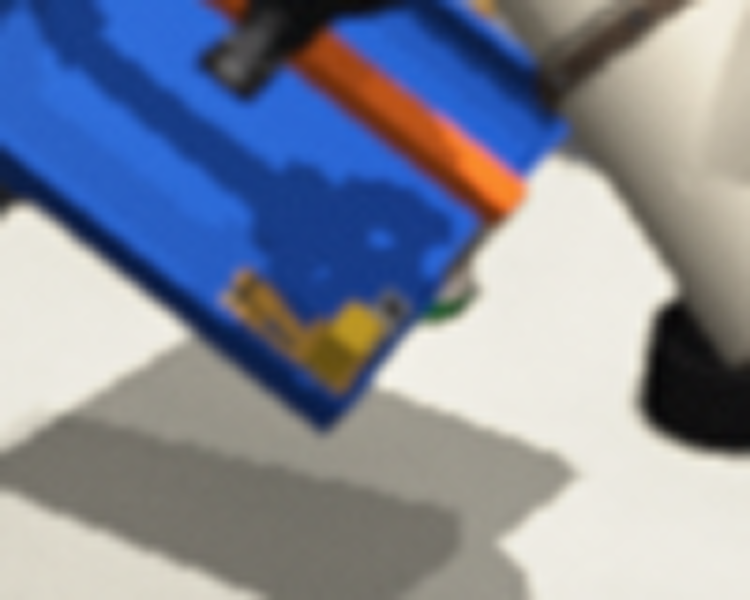

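Both plugs lie side by side at (250,300), against the stopper. The nuts are by the −x wall at (390,303), and the rest of the tray is empty. Next I go back to about 34° and hold.

>>> {"op": "play_rows", "data": {
  "series": [
    [0,0,0,0.1,0.1,0],
    [0,0,0,0.2,0.2,0],
    [0,0,0,0.2,0.2,0],
    [0,0,0,0.2,0.2,0],
    [0,0,0,0.2,0.2,0],
    [0,0,0,0.2,0.2,0],
    [0,0,0,0.1,0.1,0],
    [0,0,0,0,0,0],
    [0,0,0,0,0,0],
    [0,0,0,0,0,0],
    [0,0,0,0,0,0],
    [0,0,0,0,0,0],
    [0,0,0,0,0,0],
    [0,0,0,0,0,0],
    [0,0,0,0,0,0],
    [0,0,0,0,0,0],
    [0,0,0,0,0,0],
    [0,0,0,0,0,0]
  ]
}}

```text
clock: 20.78
position: [537.1, -127.7, 308.2]
ee_rot: [0.955, 0.007, 0.209, 0.212]
contact_force: [-0.1, -0.1, -8.6]
gripper_width: 14.9
grasp_force: 59.8
```

```bash
python3 - <<'E'
from h import *
s=st(); print('tilt',np.degrees(np.arccos(-Ro.from_quat(s['ee_rot']).as_matrix()[2,2])))
print(job_done())
E
```

```text
t20.78 pos [ 537.1 -127.7  308.2] z [ 0.402 -0.402 -0.823] yawclose 85.34 F [-0.1 -0.1 -8.6] w 14.9 g 59.84470188617706 j [ 0.2   0.04 -0.7   0.87 -0.67  0.73]
tilt 34.61904271857318
the job is handed in; nothing more can be done
None
```

I handed the job in at 20.8 s (no verdict came back): the stopper is home in the hole, and the tray is held still by its handle at about 34.6°, clear of the shelf; both plugs are plainly in the stoppered corner, and the nuts showed there only as dark spots by the wall that I couldn't clearly count as two.

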